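# Put the left-over stack of games back on display

## Robot

A 6-joint arm with a two-finger parallel gripper is mounted at the origin on the work surface. World frame = base frame: x ahead of the robot, y to its left, z up, the work surface at z = 0. Lengths are in mm, angles in rad, forces in N, time in s.
With the tool pointing down it reaches from about 275 to 850 mm from the base axis. Payload 19 kg.
Tool frame: the origin (TCP) lies at the very end of the fingers, on their centre line; the grasp point (between the pads) lies 19 mm behind it; z points along the fingers, y is the line along which they close (so a half turn about z gives the same grasp; the last joint's range is limited). The gripper opens to 85 mm and grips with 20 to 120 N. Pads are 22 mm wide; open, the fingers measure 114 mm over their backs; the gripper's body (76 mm by 85 mm) begins 54 mm behind the grasp point. The pads swing forward as they close: fully open they stand 13 mm farther back than shut.
Start: joints at [1.079, 0.15, 1.437, -0, 1.554, -0.134], TCP at [201.375, 538.552, 231.267] pointing down, gripper open.
Joint ranges: [-2.8, 2.8], [-0.68, 2.1], [0.12, 2.68], [-1.39, 4.53], [0.16, 2.79], [-2.81, 2.81]. Speed limits (rad/s): [1.89, 1.89, 2.22, 3.01, 3.01, 3.01].

## Interface

Orientations are given as [roll, pitch, yaw] about the fixed x, y, z axes, in that order (R = Rz(yaw) Ry(pitch) Rx(roll)).
In Python, from station import * gives the robot as it stands.
- The arm moves only by the tool step_arm, never from a script. Its argument "series" is a list that holds one entry, the list of rows, each a list of 4 numbers: the shift along the tool's x, y, z in mm, then the turn about the tool's z in degrees. A call has 1 to 12 rows; each row shifts and turns the commanded pose from where the row before left it, along the tool's axes as they then stand; what a row does not reach is not made up. A row lasts 1/12 s, in which the tool goes at most 41.7 mm and 7.16 degrees, less where a joint would pass 70% of its speed; a pose out of reach is approached as far as the arm can. A call is refused whole if a number of a shift passes 41.7 or a number of a turn 7.16, either way. A call with a gripper value outside its range is refused whole. "gripper" is the closure in counts, from 0 (fully open) to 255 (shut), set as the call begins (left out, the last holds). The fingers move at their own pace and stop on an object; "newtons" is the grip in N (left out, the last holds). Time passes only in rows, so rows that do not move let the fingers close. It gives the time, the measured TCP pose, the force, the opening and the grip force at its end, in the units of the state.
- get_obs(): the state, without advancing time (a new reading comes with each control period).
- grab_frame(name): name is "side" or "top"; returns a dict with "img" (420x560x3 uint8, red, green, blue), "fx", "fy", "cx", "cy" (pixels), "R" (3x3) and "t" (3): a world point X has camera coordinates R X + t. Camera axes: x right, y down, z forward; pixel columns grow to the right and rows downward; lengths in mm; the calibration is good to about 2 mm. A picture is of the moment at which its call begins. There is no depth.
- job_done(): hands the job in; it is judged then, once.
The state is a dict: "time_s": time; "joint_pos": joint angles; "joint_velocities": joint speeds; "effort": joint torques, N m; "tcp_pos": TCP position; "eef_rot": TCP orientation; "wrist_force": force on the tool from outside, world axes, zero at the start; "moment": the same for the moment, N m; "finger_gap": finger opening in mm; "grasp_force": force on a finger pad.
Only numpy, scipy, OpenCV 4.12 (cv2) and the standard library are available. Lean on these libraries where they do the work, as an engineer would, in place of code of your own. Each camera call takes 0.05 s, during which the arm holds its last target. There are 200 camera calls.

## Task

A customer has left four games in one stack on the display table: a dice box, a small tin, a card box and a domino box. Take the stack apart and put each one back on top of the matching game (same kind and size) on display, centred and squared up with it (either way round). Keep them upright, set them down rather than drop them, and leave everything already on display where it stands.

Things in the scene. Friction and masses are not known exactly. Their poses are not given: they have to be found in the camera images.
- dice_box: Top of the stack, standing on the tin: square box of nine white dice in a black tray (black rim) under a closed clear cover (flat on top), 44 x 44 mm, 32 mm high, about 70 g. Origin: centre of its underside; x and y run along its sides, z up. The mass is only approximate.
- tin: Third from the table in the stack, on the card box and under the dice box: small round slip-lid metal tin, 62 mm across, 30 mm high, flat top, about 100 g. Origin: centre of its underside, z up. The mass is only approximate.
- card_box: Second from the table in the stack, on the domino box and under the tin; it may overhang the domino box at the long sides by a few mm: brown cardboard tuck box of playing cards with a pale border and diamond pattern on top, lying flat, 64 mm (its x) by 92 mm (its y), 24 mm high, about 120 g. Origin: centre of its underside, z up; y along its long side. The mass is only approximate.
- domino_box: Bottom of the stack, standing on the table: wooden slide-lid domino box with an inlaid domino on the lid, 52 mm (its x) by 150 mm (its y), 38 mm high, about 320 g, closed, flat on top. Origin: centre of its underside, z up; y along its long side. The mass is only approximate.
- dice_box_stock: The dice box already on display, loose, alone on the table at z = 0, same model as dice_box: square box of nine white dice in a black tray (black rim) under a closed clear cover (flat on top), 44 x 44 mm, 32 mm high, about 70 g. Origin: centre of its underside; x and y run along its sides, z up.
- tin_stock: The tin already on display, loose, alone on the table at z = 0, same model as tin: small round slip-lid metal tin, 62 mm across, 30 mm high, flat top, about 100 g. Origin: centre of its underside, z up.
- card_box_stock: The card box already on display, loose, alone on the table at z = 0, same model as card_box: brown cardboard tuck box of playing cards with a pale border and diamond pattern on top, lying flat, 64 mm (its x) by 92 mm (its y), 24 mm high, about 120 g. Origin: centre of its underside, z up; y along its long side.
- domino_box_stock: The domino box already on display, loose, alone on the table at z = 0, same model as domino_box: wooden slide-lid domino box with an inlaid domino on the lid, 52 mm (its x) by 150 mm (its y), 38 mm high, about 320 g, closed, flat on top. Origin: centre of its underside, z up; y along its long side.
- big_tin: Bystander on display, a bigger tin with no match in the stack: 88 mm across, 40 mm high, standing on the table. Origin: centre of its underside.
- dice_cup: Bystander on display: empty round brown dice cup, open at the top, 60 mm across at the foot, 72 mm at the rim, 85 mm high. Origin: centre of its underside.
There are look-alikes about, which are no part of the job. What is shaped like the domino_box but green or red is not meant.

How it is judged (in metres and radians):
At the end, for the whole second after the job is handed in: Each game of the stack stands level and at rest (0.02 m/s) on its match: centres within 12 mm, underside within 4 mm of the match's top, sides parallel within 0.2 rad (dice box any quarter turn, card and domino box either way round); all on display within 30 mm of where it began (horizontal distance between dice_box and dice_box_stock below 0.012 m and z of dice_box in the frame of dice_box_stock between 0.028 and 0.036 m and angle between each of dice_box, tin, card_box, domino_box's own z axis and vertical below 0.08 rad and linear speed of each of dice_box, tin, card_box, domino_box below 0.02 m/s and distance of each of dice_box_stock, tin_stock, card_box_stock, domino_box_stock, big_tin, dice_cup from where it was at the start of the episode below 0.03 m and (angle between the x axis of dice_box and the x axis of dice_box_stock, either way round below 0.2 rad or angle between the x axis of dice_box and the y axis of dice_box_stock, either way round below 0.2 rad) and horizontal distance between tin and tin_stock below 0.012 m and z of tin in the frame of tin_stock between 0.026 and 0.034 m and horizontal distance between card_box and card_box_stock below 0.012 m and z of card_box in the frame of card_box_stock between 0.02 and 0.028 m and angle between the y axis of card_box and the y axis of card_box_stock, either way round below 0.2 rad and horizontal distance between domino_box and domino_box_stock below 0.012 m and z of domino_box in the frame of domino_box_stock between 0.034 and 0.042 m and angle between the y axis of domino_box and the y axis of domino_box_stock, either way round below 0.2 rad); the robot touches nothing.
It fails at once if a game of the stack is tipped more than 35 degrees (angle between any of dice_box, tin, card_box, domino_box's own z axis and vertical above 0.61 rad).
It fails at once if a game of the stack is dropped (falls free, touching nothing, faster than 0.6 m/s: a fall of about 2 cm) ((linear speed of dice_box above 0.6 m/s and contact force between dice_box and anything else below 0.02 N) or (linear speed of tin above 0.6 m/s and contact force between tin and anything else below 0.02 N) or (linear speed of card_box above 0.6 m/s and contact force between card_box and anything else below 0.02 N) or (linear speed of domino_box above 0.6 m/s and contact force between domino_box and anything else below 0.02 N)).
It fails at once if a game already on display is shifted more than 30 mm (distance of any of dice_box_stock, tin_stock, card_box_stock, domino_box_stock from where it was at the start of the episode above 0.03 m).
It fails at once if the big tin or the dice cup is shifted more than 30 mm (distance of any of big_tin, dice_cup from where it was at the start of the episode above 0.03 m).
It also fails if it takes over 96 s, if anything falls off the work surface, if the arm or the gripper's body presses on something with over 40 N, if the wrist force passes 120 N, or if a joint passes its speed limit or range.

## Working session

There is one attempt and no reset: what is moved stays moved. The work goes in short steps, Python scripts to look and compute and a tool call to move; the robot and the scene stay as the last step left them, time stands still between calls to the robot, and variables do not carry over. Pictures are saved under pics/ and viewed, at most 14 in all, crops included, and the job is handed in when it is done.

Besides the shell and the picture viewer there is one more tool, called after "Request:" by a JSON object that holds its "name" and its "arguments", one argument or row to a line. step_arm: Moves the arm, as the interface text tells. Its arguments: {"type":"object","properties":{"series":{"type":"array"},"gripper":{"type":"number"},"newtons":{"type":"number"}},"required":["series"]}

```bash
ls; mkdir -p pics; python3 - <<'E'
from station import *
import cv2,pickle
o=get_obs(); print({k:o[k] for k in('time_s','tcp_pos','eef_rot','finger_gap','joint_pos')})
for n in('top','side'):
    f=grab_frame(n); pickle.dump(f,open(f'{n}0.pkl','wb'))
    cv2.imwrite(f'pics/{n}0.png',cv2.resize(f['img'][...,::-1],(800,600),interpolation=cv2.INTER_CUBIC)); print(n,f['fx'],f['cx'],f['cy'],f['R'],f['t'])
E
```

```text
pics
{'time_s': 0.0, 'tcp_pos': array([201.26663335, 538.37661852, 230.7033273 ]), 'eef_rot': array([-3.14039297e+00, -1.35848899e-04,  2.78387392e+00]), 'finger_gap': 85.25981660034482, 'joint_pos': array([ 1.07903762e+00,  1.50999778e-01,  1.43795931e+00, -2.56978158e-05,
        1.55384064e+00, -1.34039601e-01])}
top 528.7145600358068 279.4538452161482 223.27200577036868 [[ 0.01328954 -0.99990959 -0.00205116]
 [-0.98127062 -0.01264751 -0.19221864]
 [ 0.19217532  0.00456724 -0.98134998]] [ -89.34119812  466.34373529 1236.12452581]
side 418.91476995658377 276.43982735987316 206.1418125424869 [[ 0.9157333  -0.40178202 -0.00193377]
 [-0.21328869 -0.48203314 -0.84979526]
 [ 0.34050031  0.77859827 -0.52710935]] [-463.48413164  116.11609406  952.67076251]
```

View pics/top0.png

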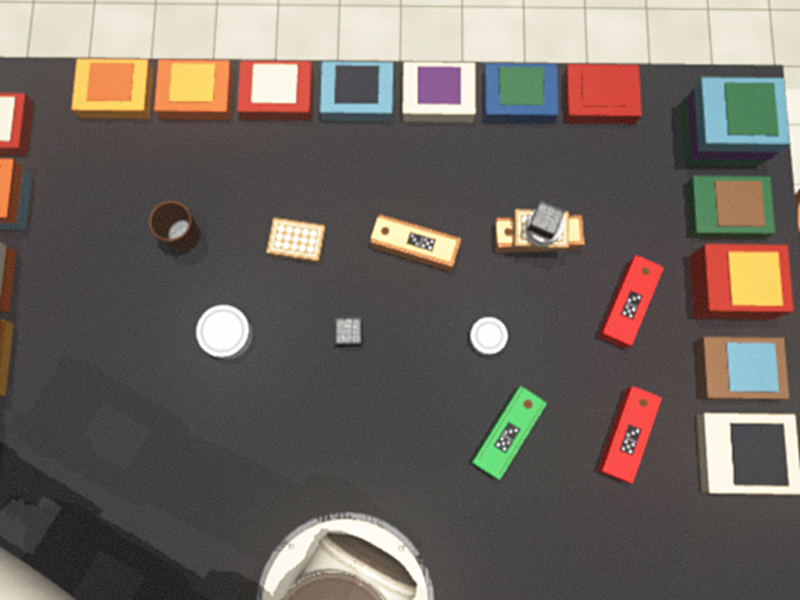

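View pics/side0.png

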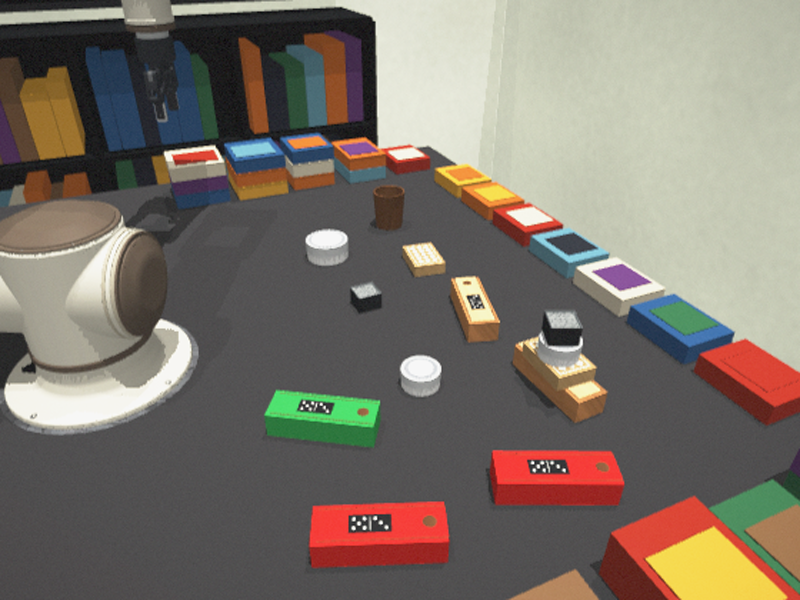

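The top view (800x600) shows these candidates:
- **Domino:** natural wood at (415,242). The red ones at (632,300) and (631,434) and the green one at (509,432) are look-alikes, so not these.
- **Tin:** small at (489,336), big at (222,331).
- **Dice box:** (348,331).
- **Card box:** (296,240).
- **Stack:** (540,230).

Next I'll check the choice in close crops.

```bash
python3 - <<'E'
import cv2,pickle
f=pickle.load(open('top0.pkl','rb'))['img'][...,::-1]
a=cv2.resize(f[135:265,180:330],(750,650)[:2],interpolation=cv2.INTER_CUBIC)[:600]
cv2.imwrite('pics/c1.png',cv2.resize(f[140:260,180:330],None,fx=5,fy=5,interpolation=cv2.INTER_CUBIC))
cv2.imwrite('pics/c2.png',cv2.resize(f[135:255,300:420],None,fx=5,fy=5,interpolation=cv2.INTER_CUBIC))
E
```

```text
(no output)
```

View pics/c1.png

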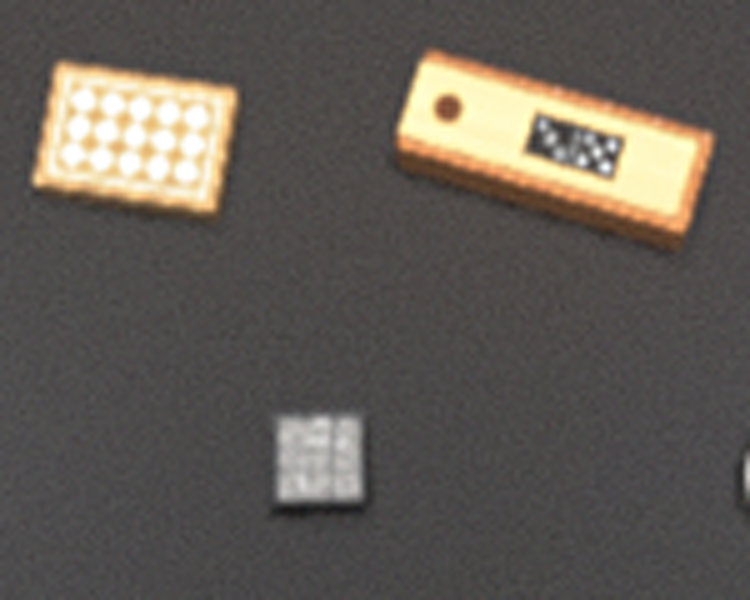

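View pics/c2.png

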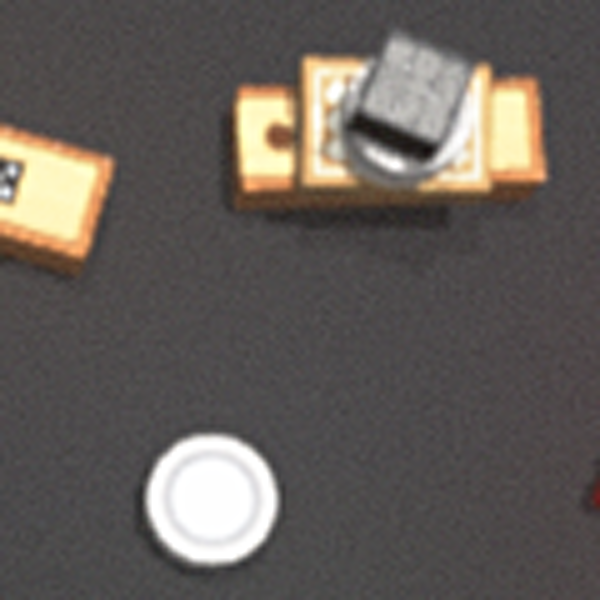

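The crops confirm it: natural-wood domino box (555,150 in c1), card box (137,138), dice box (320,460), small tin (212,498 in c2), and the stack with the dice box turned about 25°.

```bash
cat > h.py <<'E'
import numpy as np,cv2,pickle
from scipy.optimize import minimize,least_squares
def proj(f,X):
    c=np.atleast_2d(X)@f['R'].T+f['t']; return np.c_[c[:,0]/c[:,2]*f['fx']+f['cx'],c[:,1]/c[:,2]*f['fy']+f['cy']]
def ray(f,uv,z):
    d=f['R'].T@np.array([(uv[0]-f['cx'])/f['fx'],(uv[1]-f['cy'])/f['fy'],1]);C=-f['R'].T@f['t'];return C+d*(z-C[2])/d[2]
def pts(p,w,l,z0,z1,rnd=False):
    if rnd: a=np.linspace(0,2*np.pi,48,endpoint=False);q=np.c_[np.cos(a),np.sin(a)]*w/2
    else: q=np.array([[-w,-l],[w,-l],[w,l],[-w,l]])/2
    c,s=np.cos(p[2]),np.sin(p[2]); q=q@np.array([[c,s],[-s,c]])+p[:2]
    return np.r_[np.c_[q,np.full(len(q),z0)],np.c_[q,np.full(len(q),z1)]]
def sil(f,mask,box,p0,w,l,z0,z1,rnd=False,S=8):
    x0,x1,y0,y1=box; m=cv2.resize(mask[y0:y1,x0:x1].astype(np.float32),None,fx=S,fy=S,interpolation=cv2.INTER_LINEAR)
    m=(m>.5)
    def cost(p):
        q=(proj(f,pts(p,w,l,z0,z1,rnd))-[x0,y0]+.5)*S
        im=np.zeros(m.shape,np.uint8);cv2.fillConvexPoly(im,cv2.convexHull(np.round(q*16).astype(np.int32)),1,shift=4)
        return (im.astype(bool)^m).sum()/m.sum()
    P=np.array(p0,float);sx=np.array([P,P+[8,0,0],P+[0,8,0],P+[0,0,.15]])
    r=minimize(cost,P,method='Nelder-Mead',options=dict(initial_simplex=sx,xatol=.02,fatol=1e-5,maxiter=400));return r.x,r.fun
def corners(f,uv,p0,w,l,z):
    r=least_squares(lambda p:(proj(f,pts(p,w,l,z,z)[:4])-uv).ravel(),p0);return r.x,r.fun.reshape(-1,2).round(1).tolist()
def go(x,y,z,yaw,n):
    "constant rows [dx,dy,dz,deg] from the present pose to the target, n rows"
    from station import get_obs
    o=get_obs();y0=o['eef_rot'][2];P=o['tcp_pos']
    d=(yaw-y0+np.pi/2)%np.pi-np.pi/2   # half-turn symmetry
    M=np.zeros((2,2))
    for k in range(n):
        a=y0+d*k/n;M+=np.array([[np.cos(a),np.sin(a)],[np.sin(a),-np.cos(a)]])
    v=np.linalg.solve(M,np.array([x,y])-P[:2])
    print('t',round(o['time_s'],2),'j6',o['joint_pos'][5].round(2),'rows',n,v.round(1),'dz',((P[2]-z)/n).round(1),'turn',np.degrees(-d/n).round(2))
E
python3 - <<'E'
from h import *
f=pickle.load(open('top0.pkl','rb'));I=f['img'].astype(int)
# stock
m=(I.max(2)>110)
def A(o,p): return (np.array(p)+.5)/5-.5+o
o1=np.array([180,140]);o2=np.array([300,135])
x=ray(f,A(o1,(137,138)),24);print('card_stock',sil(f,m,(180,235,145,190),[x[0],x[1],np.pi/2-.1],64,92,0,24))
x=ray(f,A(o1,(555,150)),38);print('dom_stock',sil(f,m,(255,328,145,195),[x[0],x[1],np.pi/2-.25],52,150,0,38))
x=ray(f,A(o2,(212,498)),30);print('tin_stock',x,sil(f,m,(322,362,215,255),[x[0],x[1],0],62,62,0,30,True))
print('dice_stock',corners(f,A(o1,[(365,415),(275,415),(275,502),(365,502)])[[2,3,0,1]],[400,100,1.5],44,44,32))
x=ray(f,A(o1,(320,458)),32);print(x)
# stack
print('dice',corners(f,A(o2,[(355,116),(440,148),(472,68),(398,34)]),[600,-240,-.3],44,44,124))
print('card',corners(f,A(o2,[(303,187),(303,57),(490,66),(490,190)]),[600,-240,np.pi/2],64,92,62))
for uv in [(305,57),(490,66),(490,190),(303,187)]: print(ray(f,A(o2,uv),62).round(0))
print('dom',corners(f,A(o2,[(238,190),(238,90),(542,80),(546,178)]),[600,-240,np.pi/2],52,150,38))
print('big,cup',ray(f,(222/1.4286,331/1.4286),40),ray(f,(120,157),85))
E
```

```text
card_stock (array([617.41748714, 103.40996704,   2.9955321 ]), np.float64(0.039209868831980015))
dom_stock (array([ 614.28234904, -109.02778246,    2.83973975]), np.float64(0.15826824156982283))
tin_stock [ 445.2167199  -236.25024858   30.        ] (array([ 4.47513385e+02, -2.37337943e+02,  7.54015978e-02]), np.float64(0.04902934039267593))
dice_stock (array([449.02135435,   4.10916911,  -1.55100692]), [[-0.1, 0.2], [-0.0, 0.1], [0.0, -0.2], [0.1, -0.1]])
[449.19452483   4.11436938  32.        ]
dice (array([ 622.38052287, -322.38973792,   -1.99142228]), [[-0.1, -0.5], [0.3, 0.7], [1.2, 0.3], [-1.4, -0.5]])
card (array([ 626.87383877, -324.5877522 ,    3.05905182]), [[0.8, -26.8], [-0.9, 24.1], [-0.6, 25.8], [0.8, -24.0]])
[ 660. -280.   62.]
[ 657. -371.   62.]
[ 594. -369.   62.]
[ 594. -278.   62.]
dom (array([ 629.43390051, -326.30207515,    3.18747601]), [[-0.0, -20.3], [1.2, 19.7], [0.7, 19.8], [-1.8, -19.8]])
big,cup [443.7720519 217.5698603  40.       ] [617.2688924  302.55044249  85.        ]
```

```bash
python3 - <<'E'
from h import *
f=pickle.load(open('top0.pkl','rb'));I=f['img'].astype(int)
m=(I.max(2)>110); ms=(I[...,0]-I[...,2]>35)
def A(o,p): return (np.array(p)+.5)/5-.5+o
o1=np.array([180,140]);o2=np.array([300,135])
print('card_stock',sil(f,ms,(180,235,145,190),[617,103,-.15],64,92,0,24),sil(f,m|ms,(180,235,145,190),[617,103,-.15],64,92,0,24))
print('dom_stock',sil(f,m|ms,(255,328,145,195),[614,-109,-.25],52,150,0,38),corners(f,A(o1,[(400,137),(688,215+10),(712,130),(428,52)])[[1,0,3,2]][[0,3,2,1]],[614,-109,-.25],52,150,38))
print('card',corners(f,A(o2,[(490,190),(490,66),(305,57),(303,187)])[[0,1,2,3]],[627,-325,0],64,92,62))
print('dom',corners(f,A(o2,[(546,178),(542,80),(238,90),(238,190)]),[627,-325,0],52,150,38))
E
```

```text
card_stock (array([ 6.16763384e+02,  1.03174313e+02, -1.48185977e-01]), np.float64(0.4978227688992638)) (array([ 6.16862663e+02,  1.03259185e+02, -1.51209069e-01]), np.float64(0.033034282895548155))
dom_stock (array([ 6.11729478e+02, -1.09126324e+02, -2.90351874e-01]), np.float64(0.07007221750212404)) (array([ 6.12646705e+02, -1.09820480e+02, -2.78959769e-01]), [[-0.2, 0.2], [0.8, -0.2], [-0.0, -1.1], [-0.6, 1.0]])
card (array([ 6.26261151e+02, -3.24820859e+02, -2.38282135e-02]), [[0.3, 0.2], [0.1, -0.1], [-0.3, 0.4], [-0.1, -0.5]])
dom (array([ 6.29043339e+02, -3.26297591e+02,  4.34150733e-02]), [[-0.2, 0.4], [-1.0, 0.0], [-0.0, -0.2], [1.1, -0.2]])
```

```bash
sed -i 's|d=(yaw-y0+np.pi/2)%np.pi-np.pi/2.*|d=(yaw-y0+np.pi)%(2*np.pi)-np.pi|' h.py; python3 -c "
from h import *
go(622,-322,200,1.15,24)"
```

```text
t 0.1 j6 -0.13 rows 24 [-44.7   1.1] dz 1.3 turn 3.9
```

Request:
{"name": "step_arm", "arguments": {
  "series": [
    [[-39.7, 1, 1, 3.47], [-39.7, 1, 1, 3.47], [-39.7, 1, 1, 3.47], [-39.7, 1, 1, 3.47], [-39.7, 1, 1, 3.47], [-39.7, 1, 1, 3.47], [-39.7, 1, 1, 3.47], [-39.7, 1, 1, 3.47], [-39.7, 1, 1, 3.47], [-39.7, 1, 1, 3.47], [-39.7, 1, 1, 3.47], [-39.7, 1, 1, 3.47]]
  ],
  "gripper": 0,
  "newtons": 30
}}

```text
time_s: 1.1
tcp_pos: [569.0, 248.9, 218.7]
eef_rot: [-3.141, -0.0, 2.054]
wrist_force: [0.9, 0.5, 0.2]
finger_gap: 85.2
grasp_force: 0.0
```

Request:
{"name": "step_arm", "arguments": {
  "series": [
    [[-39.7, 1, 1, 3.47], [-39.7, 1, 1, 3.47], [-39.7, 1, 1, 3.47], [-39.7, 1, 1, 3.47], [-39.7, 1, 1, 3.47], [-39.7, 1, 1, 3.47], [-39.7, 1, 1, 3.47], [-39.7, 1, 1, 3.47], [-39.7, 1, 1, 3.47], [-39.7, 1, 1, 3.47], [-39.7, 1, 1, 3.47], [0, 0, 0, 0]]
  ]
}}

```text
time_s: 2.1
tcp_pos: [655.7, -175.6, 207.1]
eef_rot: [-3.14, 0.002, 1.382]
wrist_force: [-0.4, -0.6, 0.6]
finger_gap: 85.8
grasp_force: 0.0
```

```bash
python3 -c "
from h import *
go(622,-322,200,1.15,6);go(622,-322,96,1.15,9)"
```

```text
t 2.1 j6 -0.19 rows 6 [-25.1   1.5] dz 1.2 turn 2.21
t 2.1 j6 -0.19 rows 9 [-16.7   1.1] dz 12.3 turn 1.48
```

Request:
{"name": "step_arm", "arguments": {
  "series": [
    [[-25, 1.5, 1, 2.2], [-25, 1.5, 1, 2.2], [-25, 1.5, 1, 2.2], [-25, 1.5, 1, 2.2], [-25, 1.5, 1, 2.2], [-25, 1.5, 1, 2.2], [0, 0, 0, 0], [0, 0, 0, 0]]
  ]
}}

```text
time_s: 2.77
tcp_pos: [624.1, -316.4, 201.7]
eef_rot: [-3.141, -0.0, 1.159]
wrist_force: [1.0, -0.0, -0.1]
finger_gap: 85.9
grasp_force: 0.0
```

```bash
python3 - <<'E'
from h import *
go(622,-322,97,1.15,8)
from station import *
for n in('top','side'):
    f=grab_frame(n);pickle.dump(f,open(n+'1.pkl','wb'));print(proj(f,[622,-322,124]))
cv2.imwrite('pics/s1.png',cv2.resize(f['img'][150:320,330:500,::-1],None,fx=3.4,fy=3.4,interpolation=cv2.INTER_CUBIC))
E
```

```text
t 2.77 j6 -0.17 rows 8 [-0.7  0. ] dz 13.1 turn 0.06
[[382.68360803 153.01870224]]
[[392.59352021 222.57987777]]
```

View pics/s1.png

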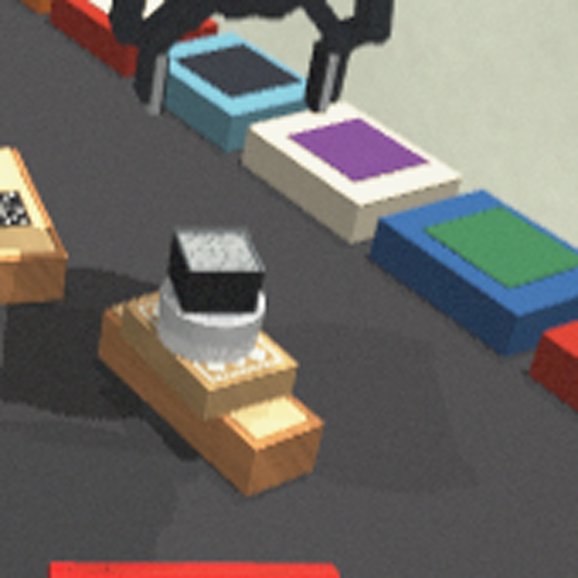

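The side crop shows the open fingers over the stack, with the dice-box top centre at (217,248) in the crop, where the fit predicted it. I'll descend.

Request:
{"name": "step_arm", "arguments": {
  "series": [
    [[-0.7, 0, 13, 0], [-0.7, 0, 13, 0], [-0.7, 0, 13, 0], [-0.7, 0, 13, 0], [-0.7, 0, 13, 0], [-0.7, 0, 13, 0], [-0.7, 0, 13, 0], [-0.7, 0, 13, 0], [0, 0, 0, 0], [0, 0, 0, 0]]
  ]
}}

```text
time_s: 3.7
tcp_pos: [622.2, -320.5, 97.5]
eef_rot: [-3.14, -0.0, 1.16]
wrist_force: [-0.1, -0.6, 0.3]
finger_gap: 85.5
grasp_force: 0.0
```

Request:
{"name": "step_arm", "arguments": {
  "series": [
    [[0, 0, 0, 0], [0, 0, 0, 0], [0, 0, 0, 0], [0, 0, 0, 0], [0, 0, 0, 0], [0, 0, 0, 0], [0, 0, 0, 0], [0, 0, 0, 0], [0, 0, 0, 0], [0, 0, 0, 0]]
  ],
  "gripper": 150,
  "newtons": 25
}}

```text
time_s: 4.53
tcp_pos: [622.8, -320.7, 99.2]
eef_rot: [3.14, 0.0, 1.161]
wrist_force: [0.7, 0.7, 5.9]
finger_gap: 43.6
grasp_force: 26.6
```

Request:
{"name": "step_arm", "arguments": {
  "series": [
    [[0, 0, -3, 0], [0, 0, -6, 0], [0, 0, -12, 0], [0, 0, -16, 0], [0, 0, -16, 0], [0, 0, -16, 0], [0, 0, -16, 0], [0, 0, -16, 0], [0, 0, 0, 0], [0, 0, 0, 0]]
  ]
}}

```text
time_s: 5.37
tcp_pos: [622.8, -320.7, 200.7]
eef_rot: [3.14, 0.0, 1.16]
wrist_force: [0.9, -0.5, -0.8]
finger_gap: 43.8
grasp_force: 25.8
```

```bash
python3 - <<'E'
from h import *
from station import *
o=get_obs();print(o['tcp_pos'],o['wrist_force'],o['finger_gap'])
f=grab_frame('top');pickle.dump(f,open('top2.pkl','wb'))
f=grab_frame('side');pickle.dump(f,open('side2.pkl','wb'));print(proj(f,[o['tcp_pos']]))
g=pickle.load(open('top2.pkl','rb'))
a=cv2.resize(f['img'][130:280,330:450,::-1],(480,600),interpolation=cv2.INTER_CUBIC)
b=cv2.resize(g['img'][120:200,330:430-20,::-1],(320,320),interpolation=cv2.INTER_CUBIC)
c=np.zeros((600,800,3),np.uint8);c[:,:480]=a;c[:320,480:]=b;cv2.imwrite('pics/s2.png',c)
E
```

```text
[ 622.75700122 -320.70989603  200.71033228] [ 0.89601073 -0.48368529 -0.84956168] 43.84714560373811
[[398.22999609 189.22367957]]
```

View pics/s2.png

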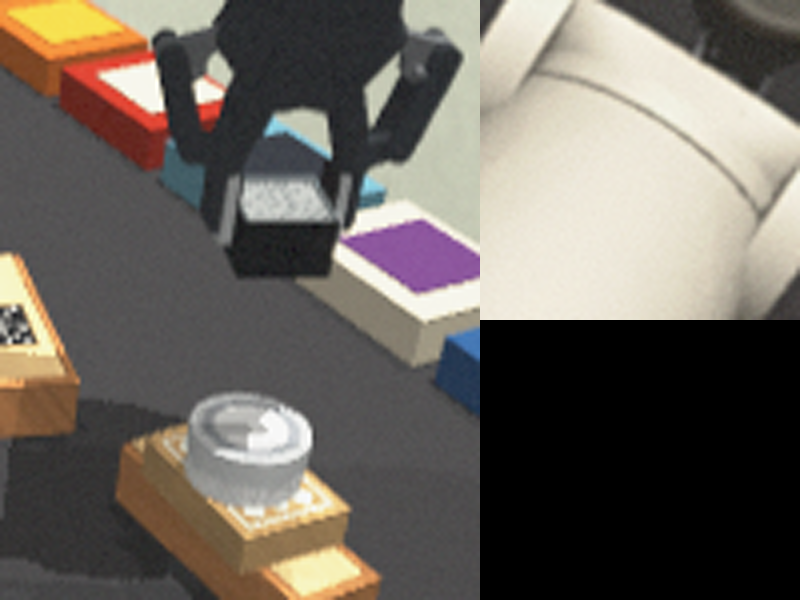

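```bash
python3 -c "
from h import *
go(449,5.8,190,1.59,12);go(449,5.8,190,1.59,11)"
```

```text
t 5.47 j6 -0.18 rows 12 [ 23.7 -20. ] dz 0.7 turn -2.05
t 5.47 j6 -0.18 rows 11 [ 25.8 -21.9] dz 0.8 turn -2.24
```

Request:
{"name": "step_arm", "arguments": {
  "series": [
    [[12, -10, 0, -1], [23.7, -20, 1, -2], [23.7, -20, 1, -2], [23.7, -20, 1, -2], [23.7, -20, 1, -2], [23.7, -20, 1, -2], [23.7, -20, 1, -2], [23.7, -20, 1, -2], [23.7, -20, 1, -2], [23.7, -20, 1, -2], [23.7, -20, 1, -2], [23.7, -20, 1, -2]]
  ]
}}

```text
time_s: 6.47
tcp_pos: [459.4, -4.1, 187.3]
eef_rot: [-3.14, -0.0, 1.564]
wrist_force: [0.5, 2.0, -0.4]
finger_gap: 43.5
grasp_force: 25.8
```

Request:
{"name": "step_arm", "arguments": {
  "series": [
    [[12, -10, 0, -1], [0, 0, 0, 0], [0, 0, 0, 0]]
  ]
}}

```text
time_s: 6.72
tcp_pos: [450.6, 7.2, 188.2]
eef_rot: [-3.142, 0.0, 1.58]
wrist_force: [-0.2, 0.0, -1.0]
finger_gap: 43.7
grasp_force: 25.8
```

```bash
python3 -c "
from h import *
go(449,5.8,45,1.59,12)
from station import *
f=grab_frame('side')
o=get_obs()
print(proj(f,pts([449,4.1,.02],44,44,32,32)[:4]))
for d in(5,7,9):print(d,proj(f,pts([o['tcp_pos'][0],o['tcp_pos'][1]-1.7,o['eef_rot'][2]],44,44,o['tcp_pos'][2]-d,0)[:4]).round(1).tolist())
f=grab_frame('top');pickle.dump(f,open('top3.pkl','wb'))
cv2.imwrite('pics/c3.png',cv2.resize(f['img'][135:225,310:430,::-1],None,fx=6,fy=6,interpolation=cv2.INTER_CUBIC))"
```

```text
t 6.72 j6 -0.16 rows 12 [-0.1 -0.1] dz 11.9 turn -0.05
[[251.01845855 208.72970238]
 [266.83555828 204.89790286]
 [260.19472425 197.05119772]
 [244.77089195 200.65320337]]
5 [[266.6, 150.9], [259.6, 144.2], [242.9, 147.2], [249.4, 154.1]]
7 [[266.6, 151.7], [259.6, 145.0], [243.0, 148.0], [249.4, 154.9]]
9 [[266.6, 152.5], [259.6, 145.7], [243.0, 148.7], [249.5, 155.7]]
```

View pics/c3.png

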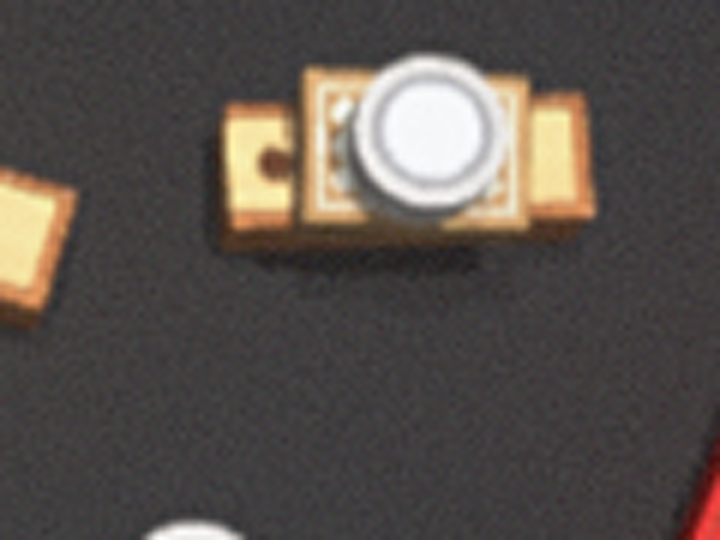

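The tin is now clear: its top centre is at (431,132) in the crop. Next I'll lower the dice box.

Request:
{"name": "step_arm", "arguments": {
  "series": [
    [[0, 0, 12, 0], [0, 0, 14, 0], [0, 0, 14, 0], [0, 0, 14, 0], [0, 0, 14, 0], [0, 0, 14, 0], [0, 0, 14, 0], [0, 0, 14, 0], [0, 0, 14, 0], [0, 0, 12, 0], [0, 0, 6, 0], [0, 0, 0, -0.5]]
  ]
}}

```text
time_s: 7.82
tcp_pos: [450.5, 6.3, 44.9]
eef_rot: [-3.139, -0.0, 1.587]
wrist_force: [-0.4, -0.9, -1.6]
finger_gap: 43.3
grasp_force: 25.9
```

Request:
{"name": "step_arm", "arguments": {
  "series": [
    [[0, 0, 1, 0], [0, 0, 1, 0], [0, 0, 1, 0], [0, 0, 1, 0], [0, 0, 0, 0], [0, 0, 0, 0]]
  ]
}}

```text
time_s: 8.32
tcp_pos: [450.9, 6.8, 42.5]
eef_rot: [3.141, 0.0, 1.588]
wrist_force: [-0.4, 0.0, -0.0]
finger_gap: 43.4
grasp_force: 25.9
```

```bash
python3 -c "
from h import *
f=pickle.load(open('top3.pkl','rb'))
print(ray(f,((431+.5)/6-.5+310,(132+.5)/6-.5+135),92))
go(449,5.8,39,1.59,1)"
```

```text
[ 623.92217416 -325.08034304   92.        ]
t 8.32 j6 -0.17 rows 1 [-1.  -1.9] dz 3.5 turn -0.11
```

Request:
{"name": "step_arm", "arguments": {
  "series": [
    [[-0.5, -1, 1, 0], [-0.5, -0.9, 1, 0], [0, 0, 1, 0], [0, 0, 0, 0], [0, 0, 0, 0]]
  ]
}}

```text
time_s: 8.73
tcp_pos: [448.9, 5.8, 39.3]
eef_rot: [-3.142, 0.0, 1.588]
wrist_force: [0.2, 0.2, -0.6]
finger_gap: 43.5
grasp_force: 25.8
```

Request:
{"name": "step_arm", "arguments": {
  "series": [
    [[0, 0, 0.7, 0], [0, 0, 0.7, 0], [0, 0, 0, 0], [0, 0, 0, 0]]
  ]
}}

```text
time_s: 9.07
tcp_pos: [449.1, 5.8, 39.1]
eef_rot: [3.141, 0.0, 1.588]
wrist_force: [-11.8, 1.5, 26.6]
finger_gap: 43.8
grasp_force: 29.2
```

Request:
{"name": "step_arm", "arguments": {
  "series": [
    [[0, 0, -0.6, 0], [0, 0, 0, 0]]
  ]
}}

```text
time_s: 9.23
tcp_pos: [449.2, 5.8, 39.2]
eef_rot: [3.141, 0.0, 1.588]
wrist_force: [-5.3, -0.2, 12.8]
finger_gap: 43.5
grasp_force: 27.5
```

Request:
{"name": "step_arm", "arguments": {
  "series": [
    [[0, 0, 0, 0], [0, 0, 0, 0], [0, 0, 0, 0], [0, 0, 0, 0], [0, 0, 0, 0], [0, 0, 0, 0], [0, 0, 0, 0]]
  ],
  "gripper": 0
}}

```text
time_s: 9.82
tcp_pos: [449.0, 5.8, 38.5]
eef_rot: [-3.141, 0.0, 1.588]
wrist_force: [1.1, -0.4, 0.1]
finger_gap: 85.7
grasp_force: 0.0
```

Request:
{"name": "step_arm", "arguments": {
  "series": [
    [[0, 0, -10, 0], [0, 0, -16, 0], [0, 0, -16, 0], [0, 0, -16, 0], [0, 0, -16, 0], [0, 0, -16, 0], [0, 0, -16, 0], [0, 0, -16, 0]]
  ]
}}

```text
time_s: 10.48
tcp_pos: [448.8, 5.9, 162.1]
eef_rot: [3.141, 0.0, 1.588]
wrist_force: [-0.1, -0.9, 0.4]
finger_gap: 85.4
grasp_force: 0.0
```

```bash
python3 -c "
from h import *
go(623.5,-324.5,160,1.55,12)"
```

```text
t 10.48 j6 -0.18 rows 12 [-27.5  14.6] dz 0.2 turn 0.18
```

Request:
{"name": "step_arm", "arguments": {
  "series": [
    [[-15, 8, 0, 0], [-29, 15.3, 0, 0.2], [-29, 15.3, 0, 0.2], [-29, 15.3, 0, 0.2], [-29, 15.3, 0, 0.2], [-29, 15.3, 0, 0.2], [-29, 15.3, 0, 0.2], [-29, 15.3, 0, 0.2], [-29, 15.3, 0, 0.2], [-29, 15.3, 0, 0.2], [-29, 15.3, 0, 0.2], [-24, 14, 0, 0.2]]
  ]
}}

```text
time_s: 11.48
tcp_pos: [624.7, -325.1, 161.1]
eef_rot: [3.142, 0.0, 1.549]
wrist_force: [0.2, 0.2, 0.7]
finger_gap: 85.2
grasp_force: 0.0
```

Request:
{"name": "step_arm", "arguments": {
  "series": [
    [[0, 0, 0, 0], [0, 0, 0, 0], [0, 0, 0, 0]]
  ]
}}

```text
time_s: 11.73
tcp_pos: [624.0, -322.6, 160.8]
eef_rot: [-3.141, -0.0, 1.55]
wrist_force: [0.6, 0.2, -0.1]
finger_gap: 86.0
grasp_force: 0.0
```

```bash
python3 -c "
from h import *
go(623.5,-324.5,68,1.55,8)"
```

```text
t 11.73 j6 -0.57 rows 8 [-0.2 -0.1] dz 11.6 turn -0.0
```

Request:
{"name": "step_arm", "arguments": {
  "series": [
    [[-0.2, 0, 11.6, 0], [-0.2, 0, 11.6, 0], [-0.2, 0, 11.6, 0], [-0.2, 0, 11.6, 0], [-0.2, 0, 11.6, 0], [-0.2, 0, 11.6, 0], [-0.2, 0, 11.6, 0], [-0.2, 0, 11.6, 0], [0, 0, 0, 0], [0, 0, 0, 0]]
  ]
}}

```text
time_s: 12.57
tcp_pos: [624.0, -324.5, 67.0]
eef_rot: [-3.141, -0.001, 1.55]
wrist_force: [0.1, 0.2, 1.3]
finger_gap: 85.5
grasp_force: 0.0
```

Request:
{"name": "step_arm", "arguments": {
  "series": [
    [[0, 0, 0, 0], [0, 0, 0, 0], [0, 0, 0, 0], [0, 0, 0, 0], [0, 0, 0, 0], [0, 0, 0, 0], [0, 0, 0, 0], [0, 0, 0, 0]]
  ],
  "gripper": 110,
  "newtons": 25
}}

```text
time_s: 13.23
tcp_pos: [624.6, -324.9, 68.8]
eef_rot: [3.14, 0.001, 1.55]
wrist_force: [-0.3, 1.1, 6.5]
finger_gap: 59.9
grasp_force: 27.1
```

Request:
{"name": "step_arm", "arguments": {
  "series": [
    [[0, 0, -3, 0], [0, 0, -6, 0], [0, 0, -12, 0], [0, 0, -16, 0], [0, 0, -16, 0], [0, 0, -16, 0], [0, 0, -12, 0], [0, 0, 0, 0]]
  ]
}}

```text
time_s: 13.9
tcp_pos: [625.1, -325.2, 152.5]
eef_rot: [3.138, 0.003, 1.55]
wrist_force: [0.4, -0.4, -0.9]
finger_gap: 60.0
grasp_force: 27.4
```

```bash
python3 -c "
from h import *
go(446.4,-236.5,140,1.55,7)"
```

```text
t 13.9 j6 -0.57 rows 7 [ 12.1 -25.8] dz 1.8 turn -0.0
```

Request:
{"name": "step_arm", "arguments": {
  "series": [
    [[6, -13, 0, 0], [12.1, -25.8, 2, 0], [12.1, -25.8, 2, 0], [12.1, -25.8, 2, 0], [12.1, -25.8, 2, 0], [12.1, -25.8, 2, 0], [12.1, -25.8, 2, 0], [6, -13, 0, 0], [0, 0, 0, 0], [0, 0, 0, 0]]
  ]
}}

```text
time_s: 14.73
tcp_pos: [445.0, -236.1, 136.9]
eef_rot: [3.141, 0.0, 1.549]
wrist_force: [1.0, -0.7, -1.3]
finger_gap: 60.4
grasp_force: 27.6
```

```bash
python3 -c "
from h import *
go(446.4,-236.5,40,1.55,10)"
```

```text
t 14.73 j6 -0.62 rows 10 [-0.   0.1] dz 9.7 turn -0.0
```

Request:
{"name": "step_arm", "arguments": {
  "series": [
    [[0, 0.1, 8, 0], [0, 0.1, 12, 0], [0, 0.1, 12, 0], [0, 0.1, 12, 0], [0, 0.1, 12, 0], [0, 0.1, 12, 0], [0, 0.1, 12, 0], [0, 0.1, 10, 0], [0, 0.1, 4, 0], [0, 0.1, 2, 0], [0, 0, 0, 0], [0, 0, 0, 0]]
  ]
}}

```text
time_s: 15.73
tcp_pos: [446.5, -236.4, 41.1]
eef_rot: [3.141, 0.0, 1.55]
wrist_force: [0.1, 0.6, -1.9]
finger_gap: 60.0
grasp_force: 27.6
```

Request:
{"name": "step_arm", "arguments": {
  "series": [
    [[0, 0, 1, 0], [0, 0, 1, 0], [0, 0, 0.5, 0], [0, 0, 0, 0], [0, 0, 0, 0]]
  ]
}}

```text
time_s: 16.15
tcp_pos: [446.3, -236.3, 38.3]
eef_rot: [3.141, 0.0, 1.55]
wrist_force: [-0.0, -0.0, -1.9]
finger_gap: 60.4
grasp_force: 27.6
```

Request:
{"name": "step_arm", "arguments": {
  "series": [
    [[0, 0, 0.7, 0], [0, 0, 0.7, 0], [0, 0, 0, 0], [0, 0, 0, 0]]
  ]
}}

```text
time_s: 16.48
tcp_pos: [446.2, -236.2, 36.8]
eef_rot: [-3.141, 0.0, 1.55]
wrist_force: [-0.8, 0.4, -2.0]
finger_gap: 60.0
grasp_force: 27.6
```

Request:
{"name": "step_arm", "arguments": {
  "series": [
    [[0, 0, 0.4, 0], [0, 0, 0.3, 0], [0, 0, 0, 0], [0, 0, 0, 0]]
  ]
}}

```text
time_s: 16.82
tcp_pos: [446.3, -236.3, 36.7]
eef_rot: [3.141, 0.0, 1.55]
wrist_force: [-3.7, 2.8, 11.2]
finger_gap: 59.8
grasp_force: 28.7
```

Contact. I'll open, lift and look.

Request:
{"name": "step_arm", "arguments": {
  "series": [
    [[0, 0, -0.3, 0], [0, 0, 0, 0], [0, 0, 0, 0], [0, 0, 0, 0], [0, 0, 0, 0], [0, 0, 0, 0]]
  ],
  "gripper": 0
}}

```text
time_s: 17.32
tcp_pos: [446.2, -236.3, 36.4]
eef_rot: [-3.141, 0.0, 1.55]
wrist_force: [0.5, -0.1, -0.2]
finger_gap: 85.4
grasp_force: 0.0
```

Request:
{"name": "step_arm", "arguments": {
  "series": [
    [[0, 0, -8, 0], [0, 0, -16, 0], [0, 0, -16, 0], [0, 0, -16, 0], [0, 0, -16, 0], [0, 0, -16, 0], [0, 0, -16, 0], [0, 0, -6, 0], [0, 0, 0, 0]]
  ]
}}

```text
time_s: 18.07
tcp_pos: [446.8, -236.6, 148.1]
eef_rot: [3.139, 0.002, 1.55]
wrist_force: [0.5, -0.2, -0.7]
finger_gap: 85.5
grasp_force: 0.0
```

```bash
python3 - <<'E'
from h import *
from station import *
go(626.3,-324.8,130,1.547,8)
f=grab_frame('top');g=grab_frame('side')
pickle.dump(f,open('top4.pkl','wb'))
a=cv2.resize(f['img'][130:280,240:430-10,::-1],(720,600),interpolation=cv2.INTER_CUBIC)
cv2.imwrite('pics/c4.png',a)
b=cv2.resize(g['img'][170:300,230:430,::-1],(800,520),interpolation=cv2.INTER_CUBIC);cv2.imwrite('pics/s4.png',b)
E
```

```text
t 18.07 j6 -0.62 rows 8 [-10.5  22.7] dz 2.3 turn 0.02
```

View pics/c4.png

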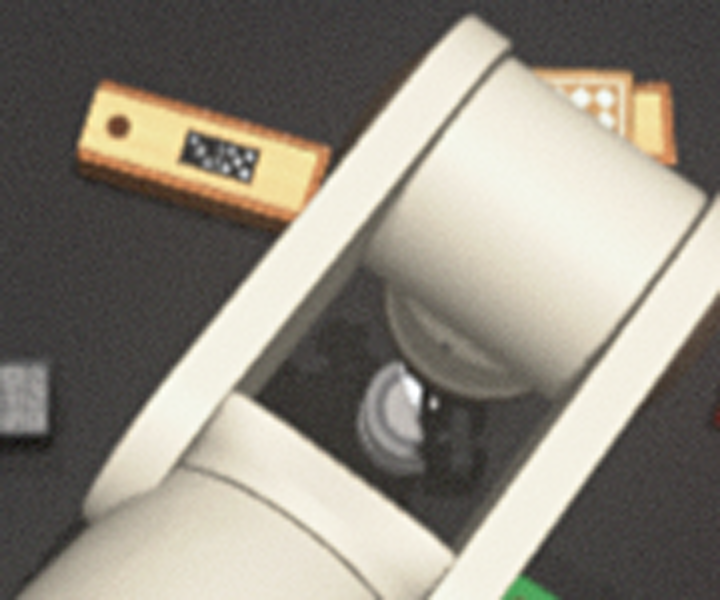

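View pics/s4.png

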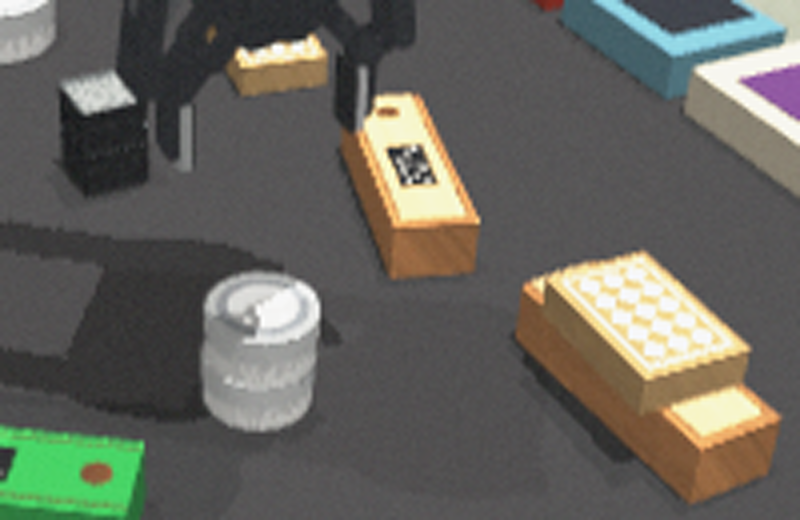

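The side crop shows the tins stacked flush at (260,350) and the dice boxes aligned at (105,135). Next is the card box.

Request:
{"name": "step_arm", "arguments": {
  "series": [
    [[-5.3, 11.4, 0, 0], [-10.5, 22.7, 2, 0], [-10.5, 22.7, 2, 0], [-10.5, 22.7, 2, 0], [-10.5, 22.7, 2, 0], [-10.5, 22.7, 2, 0], [-10.5, 22.7, 2, 0], [-10.5, 22.7, 2, 0], [-5.2, 11.3, 2, 0], [0, 0, 0, 0], [0, 0, 0, 0]]
  ]
}}

```text
time_s: 19.08
tcp_pos: [625.7, -323.8, 128.4]
eef_rot: [-3.139, -0.001, 1.55]
wrist_force: [-0.1, -0.4, -0.4]
finger_gap: 85.3
grasp_force: 0.0
```

```bash
python3 - <<'E'
from h import *
from station import *
f=pickle.load(open('top3.pkl','rb'))
A=lambda p:(np.array(p)+.5)/6-.5+[310,135]
print(corners(f,A([(526,220),(526,76),(305,68),(302,217)]),[627,-325,0],64,92,62))
go(626.3,-324.8,40,1.547,10)
E
```

```text
(array([ 6.28331096e+02, -3.24154312e+02, -1.97281839e-02]), [[0.4, 0.6], [0.1, -0.4], [-0.5, -0.2], [-0.1, -0.0]])
t 19.08 j6 -0.57 rows 10 [-0.1  0.1] dz 8.8 turn 0.02
```

Request:
{"name": "step_arm", "arguments": {
  "series": [
    [[0, 0.1, 9, 0], [0, 0.1, 9, 0], [0, 0.1, 9, 0], [0, 0.1, 9, 0], [0, 0.1, 9, 0], [0, 0.1, 9, 0], [0, 0.1, 9, 0], [0, 0.1, 9, 0], [0, 0.1, 9, 0], [0, 0.1, 7, 0], [0, 0, 0, 0], [0, 0, 0, 0]]
  ]
}}

```text
time_s: 20.08
tcp_pos: [627.0, -324.0, 42.1]
eef_rot: [-3.141, -0.0, 1.55]
wrist_force: [-0.5, -0.5, 0.4]
finger_gap: 85.5
grasp_force: 0.0
```

Request:
{"name": "step_arm", "arguments": {
  "series": [
    [[0, 0, 0, 0], [0, 0, 0, 0], [0, 0, 0, 0], [0, 0, 0, 0], [0, 0, 0, 0], [0, 0, 0, 0], [0, 0, 0, 0], [0, 0, 0, 0]]
  ],
  "gripper": 110,
  "newtons": 25
}}

```text
time_s: 20.75
tcp_pos: [627.4, -324.3, 43.2]
eef_rot: [3.141, 0.001, 1.55]
wrist_force: [0.6, 1.0, 6.4]
finger_gap: 63.4
grasp_force: 28.7
```

Request:
{"name": "step_arm", "arguments": {
  "series": [
    [[0, 0, -3, 0], [0, 0, -6, 0], [0, 0, -12, 0], [0, 0, -16, 0], [0, 0, -16, 0], [0, 0, -16, 0], [0, 0, -14, 0], [0, 0, 0, 0]]
  ]
}}

```text
time_s: 21.42
tcp_pos: [628.0, -324.8, 129.8]
eef_rot: [3.137, 0.003, 1.55]
wrist_force: [0.3, 0.4, -0.9]
finger_gap: 63.3
grasp_force: 28.0
```

```bash
python3 -c "
from h import *
go(616.9,103.7,126,1.571-.15,12)"
```

```text
t 21.42 j6 -0.56 rows 12 [35.5 -3.8] dz 0.3 turn 0.61
```

Request:
{"name": "step_arm", "arguments": {
  "series": [
    [[18, -2, 0, 0.3], [35.5, -3.8, 0, 0.6], [35.5, -3.8, 0, 0.6], [35.5, -3.8, 0, 0.6], [35.5, -3.8, 0, 0.6], [35.5, -3.8, 0, 0.6], [35.5, -3.8, 0, 0.6], [35.5, -3.8, 0, 0.6], [35.5, -3.8, 0, 0.6], [35.5, -3.8, 0, 0.6], [35.5, -3.8, 0, 0.6], [35.5, -3.8, 0, 0.6]]
  ]
}}

```text
time_s: 22.42
tcp_pos: [613.9, 88.0, 125.3]
eef_rot: [-3.141, 0.0, 1.429]
wrist_force: [0.1, -0.3, -1.9]
finger_gap: 63.3
grasp_force: 28.0
```

Request:
{"name": "step_arm", "arguments": {
  "series": [
    [[17.5, -1.8, 0, 0.3], [0, 0, 0, 0], [0, 0, 0, 0]]
  ]
}}

```text
time_s: 22.67
tcp_pos: [614.9, 104.8, 125.1]
eef_rot: [-3.141, 0.0, 1.426]
wrist_force: [-0.5, 0.1, -1.5]
finger_gap: 63.0
grasp_force: 28.0
```

```bash
python3 -c "
from h import *
go(616.9,103.5,33,1.571-.15,10)"
```

```text
t 22.67 j6 0.19 rows 10 [-0.1  0.2] dz 9.2 turn 0.03
```

Contact is expected at TCP z ≈ 28.5.

Request:
{"name": "step_arm", "arguments": {
  "series": [
    [[-0.1, 0.2, 6, 0], [-0.1, 0.2, 11, 0], [-0.1, 0.2, 12, 0], [-0.1, 0.2, 12, 0], [-0.1, 0.2, 12, 0], [-0.1, 0.2, 12, 0], [-0.1, 0.2, 11, 0], [-0.1, 0.2, 9, 0], [-0.1, 0.2, 4, 0], [-0.1, 0.2, 3, 0], [0, 0, 0, 0], [0, 0, 0, 0]]
  ]
}}

```text
time_s: 23.67
tcp_pos: [617.2, 102.6, 33.8]
eef_rot: [3.141, 0.0, 1.424]
wrist_force: [0.1, -0.9, -1.5]
finger_gap: 63.3
grasp_force: 28.0
```

Request:
{"name": "step_arm", "arguments": {
  "series": [
    [[0, 0, 1, 0], [0, 0, 1, 0], [0, 0, 0.5, 0], [0, 0, 0, 0], [0, 0, 0, 0]]
  ]
}}

```text
time_s: 24.08
tcp_pos: [617.0, 102.6, 31.0]
eef_rot: [3.142, 0.0, 1.424]
wrist_force: [0.1, -0.8, -1.2]
finger_gap: 63.5
grasp_force: 28.0
```

Request:
{"name": "step_arm", "arguments": {
  "series": [
    [[0.5, 0, 0.8, 0], [0.4, 0, 0.7, 0], [0, 0, 0, 0], [0, 0, 0, 0]]
  ]
}}

```text
time_s: 24.42
tcp_pos: [617.1, 103.5, 29.3]
eef_rot: [-3.142, 0.0, 1.424]
wrist_force: [-0.1, -0.2, -0.9]
finger_gap: 63.1
grasp_force: 28.0
```

Request:
{"name": "step_arm", "arguments": {
  "series": [
    [[0, 0, 0.4, 0], [0, 0, 0.3, 0], [0, 0, 0, 0], [0, 0, 0, 0]]
  ]
}}

```text
time_s: 24.75
tcp_pos: [617.2, 103.5, 29.2]
eef_rot: [3.141, 0.0, 1.424]
wrist_force: [-3.7, 1.5, 5.8]
finger_gap: 63.3
grasp_force: 28.9
```

Request:
{"name": "step_arm", "arguments": {
  "series": [
    [[0, 0, 0, 0], [0, 0, 0, 0], [0, 0, 0, 0], [0, 0, 0, 0], [0, 0, 0, 0], [0, 0, 0, 0]]
  ],
  "gripper": 0
}}

```text
time_s: 25.25
tcp_pos: [617.1, 103.5, 28.6]
eef_rot: [-3.142, 0.0, 1.424]
wrist_force: [0.1, 0.6, 0.5]
finger_gap: 85.3
grasp_force: 0.0
```

Request:
{"name": "step_arm", "arguments": {
  "series": [
    [[0, 0, -8, 0], [0, 0, -16, 0], [0, 0, -16, 0], [0, 0, -16, 0], [0, 0, -16, 0], [0, 0, -16, 0], [0, 0, -16, 0], [0, 0, -6, 0], [0, 0, 0, 0]]
  ]
}}

```text
time_s: 26.0
tcp_pos: [617.8, 103.6, 140.6]
eef_rot: [3.139, -0.0, 1.424]
wrist_force: [0.6, -0.0, 0.5]
finger_gap: 85.5
grasp_force: 0.0
```

```bash
python3 - <<'E'
from h import *
from station import *
f=grab_frame('top')
I=f['img'].astype(int);m=(I.max(2)>110)|(I[...,0]-I[...,2]>35)
b=(338,412,140,190)
s=sil(f,m,b,[628,-325,.03],52,150,0,38);print(s)
cv2.imwrite('pics/c5.png',cv2.resize(f['img'][125:195,335:415,::-1],None,fx=8,fy=8,interpolation=cv2.INTER_CUBIC))
go(s[0][0],s[0][1],130,1.571+s[0][2],12)
E
```

```text
(array([ 6.31562134e+02, -3.27536202e+02,  4.54813989e-02]), np.float64(0.10315829871771717))
t 26.05 j6 0.19 rows 12 [-35.8   3.3] dz 0.8 turn -0.92
```

View pics/c5.png

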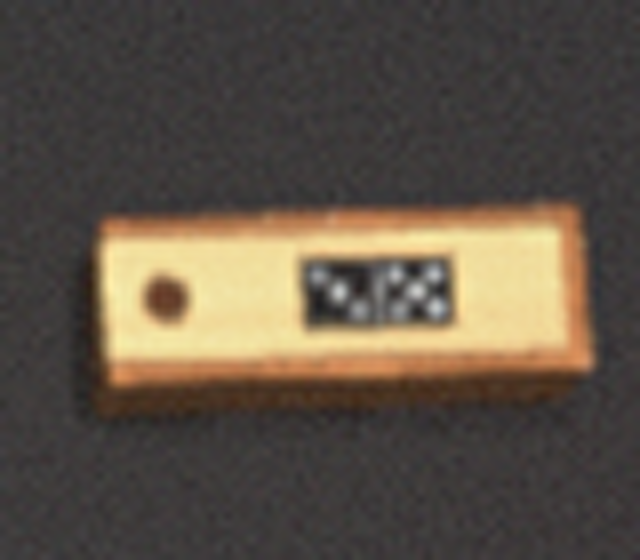

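The bare domino box's top corners are (100,218), (580,207), (592,372) and (110,385) in the crop.

```bash
python3 - <<'E'
from h import *
f=pickle.load(open('top0.pkl','rb'))
A=lambda p:(np.array(p)+.5)/8-.5+[335,125]
print(corners(f,A([(592,372),(580,207),(100,218),(110,385)]),[627,-325,0],52,150,38))
B=lambda p:(np.array(p)+.5)/5-.5+[180,140]
print(corners(f,B([(685,228),(714,130),(428,52),(400,150)]),[612,-109,-.28],52,150,38))
go(629.8,-326.8,130,1.571+.044,12)
E
```

```text
(array([ 6.29048465e+02, -3.26175236e+02,  3.90905751e-02]), [[-0.0, -0.3], [-0.0, 0.3], [0.1, 0.5], [-0.1, -0.4]])
(array([ 6.10559383e+02, -1.09718817e+02, -2.64711987e-01]), [[0.6, 0.0], [0.3, 0.2], [-0.3, 0.1], [-0.6, -0.3]])
t 26.05 j6 0.19 rows 12 [-35.8   3.2] dz 0.8 turn -0.91
```

Request:
{"name": "step_arm", "arguments": {
  "series": [
    [[-18, 1.7, 0, -0.5], [-35.6, 3.3, 1, -0.9], [-35.6, 3.3, 1, -0.9], [-35.6, 3.3, 1, -0.9], [-35.6, 3.3, 1, -0.9], [-35.6, 3.3, 1, -0.9], [-35.6, 3.3, 1, -0.9], [-35.6, 3.3, 1, -0.9], [-35.6, 3.3, 1, -0.9], [-35.6, 3.3, 1, -0.9], [-35.6, 3.3, 1, -0.9], [-35.6, 3.3, 1, -0.9]]
  ]
}}

```text
time_s: 27.05
tcp_pos: [628.4, -308.7, 126.2]
eef_rot: [-3.14, -0.001, 1.606]
wrist_force: [0.0, -0.2, 0.5]
finger_gap: 85.5
grasp_force: 0.0
```

Request:
{"name": "step_arm", "arguments": {
  "series": [
    [[-17.5, 1.6, 0, -0.5], [0, 0, 0, 0], [0, 0, 0, 0]]
  ]
}}

```text
time_s: 27.3
tcp_pos: [630.7, -325.2, 125.8]
eef_rot: [-3.14, -0.001, 1.613]
wrist_force: [-1.2, -0.1, 0.0]
finger_gap: 85.6
grasp_force: 0.0
```

```bash
python3 -c "
from h import *
go(629.8,-326.8,10,1.571+.044,10)"
```

```text
t 27.3 j6 -0.63 rows 10 [-0.2 -0.1] dz 11.6 turn -0.01
```

Request:
{"name": "step_arm", "arguments": {
  "series": [
    [[-0.2, -0.1, 8, 0], [-0.2, -0.1, 12, 0], [-0.2, -0.1, 12, 0], [-0.2, -0.1, 12, 0], [-0.2, -0.1, 12, 0], [0, -0.1, 12, 0], [0, -0.1, 12, 0], [0, -0.1, 12, 0], [0, 0, 12, 0], [0, 0, 8, 0], [0, 0, 0, 0], [0, 0, 0, 0]]
  ]
}}

```text
time_s: 28.3
tcp_pos: [630.4, -325.6, 15.4]
eef_rot: [-3.141, -0.0, 1.614]
wrist_force: [-0.1, -0.1, -0.0]
finger_gap: 85.4
grasp_force: 0.0
```

Request:
{"name": "step_arm", "arguments": {
  "series": [
    [[0, 0, 0, 0], [0, 0, 0, 0], [0, 0, 0, 0], [0, 0, 0, 0], [0, 0, 0, 0], [0, 0, 0, 0], [0, 0, 0, 0], [0, 0, 0, 0], [0, 0, 0, 0]]
  ],
  "gripper": 140,
  "newtons": 45
}}

```text
time_s: 29.05
tcp_pos: [630.9, -325.9, 16.7]
eef_rot: [3.14, 0.001, 1.614]
wrist_force: [0.1, -0.2, 6.9]
finger_gap: 50.7
grasp_force: 48.6
```

Request:
{"name": "step_arm", "arguments": {
  "series": [
    [[0, 0, -3, 0], [0, 0, -6, 0], [0, 0, -12, 0], [0, 0, -16, 0], [0, 0, -16, 0], [0, 0, -16, 0], [0, 0, -12, 0], [0, 0, -6, 0], [0, 0, 0, 0]]
  ]
}}

```text
time_s: 29.8
tcp_pos: [631.0, -325.9, 104.6]
eef_rot: [3.14, 0.002, 1.614]
wrist_force: [0.1, -0.9, -3.7]
finger_gap: 51.2
grasp_force: 47.8
```

```bash
python3 -c "
from h import *
go(611.5,-109.1,100,1.571-.278,7);go(611.5,-109.1,100,1.571-.278,8)"
```

```text
t 29.8 j6 -0.63 rows 7 [30.7 -5.7] dz 0.7 turn 2.63
t 29.8 j6 -0.63 rows 8 [26.9 -5.1] dz 0.6 turn 2.3
```

Request:
{"name": "step_arm", "arguments": {
  "series": [
    [[13, -2.5, 0, 1.1], [26.9, -5.1, 0, 2.3], [26.9, -5.1, 0, 2.3], [26.9, -5.1, 0, 2.3], [26.9, -5.1, 0, 2.3], [26.9, -5.1, 0, 2.3], [26.9, -5.1, 0, 2.3], [26.9, -5.1, 0, 2.3], [13.5, -2.5, 0, 1.2], [0, 0, 0, 0], [0, 0, 0, 0], [0, 0, 0, 0]]
  ]
}}

```text
time_s: 30.8
tcp_pos: [610.9, -109.2, 102.1]
eef_rot: [-3.141, 0.0, 1.294]
wrist_force: [0.4, -0.4, -3.3]
finger_gap: 50.5
grasp_force: 48.0
```

```bash
python3 -c "
from h import *
go(611.5,-109.1,59,1.571-.278,7)"
```

```text
t 30.8 j6 -0.02 rows 7 [0.  0.1] dz 6.2 turn 0.0
```

Contact is expected at TCP z ≈ 54.

Request:
{"name": "step_arm", "arguments": {
  "series": [
    [[0, 0.1, 5, 0], [0, 0.1, 8, 0], [0, 0.1, 8, 0], [0, 0.1, 8, 0], [0, 0.1, 7, 0], [0, 0.1, 4, 0], [0, 0, 2, 0], [0, 0, 0, 0], [0, 0, 0, 0]]
  ]
}}

```text
time_s: 31.55
tcp_pos: [611.8, -109.0, 60.9]
eef_rot: [3.141, 0.0, 1.293]
wrist_force: [0.3, -0.3, -4.5]
finger_gap: 51.0
grasp_force: 48.0
```

Request:
{"name": "step_arm", "arguments": {
  "series": [
    [[0, 0, 1, 0], [0, 0, 1, 0], [0, 0, 0.5, 0], [0, 0, 0, 0], [0, 0, 0, 0]]
  ]
}}

```text
time_s: 31.97
tcp_pos: [611.7, -109.0, 58.3]
eef_rot: [3.141, 0.0, 1.293]
wrist_force: [-0.9, 0.5, -3.0]
finger_gap: 51.1
grasp_force: 48.0
```

Request:
{"name": "step_arm", "arguments": {
  "series": [
    [[0, 0, 1, 0], [0, 0, 1, 0], [0, 0, 0.5, 0], [0, 0, 0, 0], [0, 0, 0, 0]]
  ]
}}

```text
time_s: 32.38
tcp_pos: [611.6, -109.0, 55.6]
eef_rot: [-3.141, 0.0, 1.293]
wrist_force: [0.6, -0.1, -4.1]
finger_gap: 50.9
grasp_force: 48.0
```

Request:
{"name": "step_arm", "arguments": {
  "series": [
    [[0, 0, 0.5, 0], [0, 0, 0.3, 0], [0, 0, 0, 0], [0, 0, 0, 0]]
  ]
}}

```text
time_s: 32.72
tcp_pos: [611.7, -108.9, 54.9]
eef_rot: [-3.142, 0.0, 1.293]
wrist_force: [-0.2, 0.4, -4.3]
finger_gap: 51.2
grasp_force: 48.0
```

Request:
{"name": "step_arm", "arguments": {
  "series": [
    [[0, 0, 0.4, 0], [0, 0, 0.2, 0], [0, 0, 0, 0], [0, 0, 0, 0]]
  ]
}}

```text
time_s: 33.05
tcp_pos: [611.7, -109.0, 54.7]
eef_rot: [3.141, 0.0, 1.293]
wrist_force: [-3.1, 0.3, 5.5]
finger_gap: 50.9
grasp_force: 48.8
```

Request:
{"name": "step_arm", "arguments": {
  "series": [
    [[0, 0, 0, 0], [0, 0, 0, 0], [0, 0, 0, 0], [0, 0, 0, 0], [0, 0, 0, 0], [0, 0, 0, 0]]
  ],
  "gripper": 0
}}

```text
time_s: 33.55
tcp_pos: [611.7, -108.9, 54.3]
eef_rot: [-3.142, 0.0, 1.293]
wrist_force: [0.1, -0.4, -0.8]
finger_gap: 85.1
grasp_force: 0.0
```

Request:
{"name": "step_arm", "arguments": {
  "series": [
    [[0, 0, -8, 0], [0, 0, -16, 0], [0, 0, -16, 0], [0, 0, -16, 0], [0, 0, -20, 0], [0, 0, -20, 0], [0, 0, -20, 0], [0, 0, -20, 0], [0, 0, -20, 0]]
  ]
}}

```text
time_s: 34.3
tcp_pos: [611.5, -108.9, 212.1]
eef_rot: [3.141, 0.0, 1.293]
wrist_force: [0.3, -0.2, 0.1]
finger_gap: 85.6
grasp_force: 0.0
```

Request:
{"name": "step_arm", "arguments": {
  "series": [
    [[15, 0, 0, 0], [36, -10, 0, 0], [36, -12, 0, 0], [36, -12, 0, 0], [36, -15, 0, 0], [36, -15, 0, 0], [36, -20, 0, 0], [36, -20, 0, 0], [36, -20, 0, 0], [36, -20, 0, 0], [36, -20, 0, 0], [36, -20, 0, 0]]
  ]
}}

```text
time_s: 35.3
tcp_pos: [546.2, 339.0, 210.6]
eef_rot: [3.141, -0.0, 1.293]
wrist_force: [0.1, -0.0, -0.2]
finger_gap: 85.4
grasp_force: 0.0
```

Request:
{"name": "step_arm", "arguments": {
  "series": [
    [[30, -20, 0, 0], [30, -20, 0, 0], [30, -20, 0, 0], [20, -10, 0, 0], [0, 0, 0, 0], [0, 0, 0, 0]]
  ]
}}

```text
time_s: 35.8
tcp_pos: [509.3, 463.0, 209.9]
eef_rot: [-3.141, 0.001, 1.295]
wrist_force: [0.8, -0.2, -0.1]
finger_gap: 85.7
grasp_force: 0.0
```

```bash
python3 - <<'E'
from h import *
from station import *
f=grab_frame('top');g=grab_frame('side')
pickle.dump((f,g),open('fin.pkl','wb'))
cv2.imwrite('pics/c6.png',cv2.resize(f['img'][130:265,180:370,::-1],(800,568),interpolation=cv2.INTER_CUBIC))
cv2.imwrite('pics/s6.png',cv2.resize(g['img'][150:300,220:380,::-1],(640,600),interpolation=cv2.INTER_CUBIC))
E
```

```text
(no output)
```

View pics/c6.png

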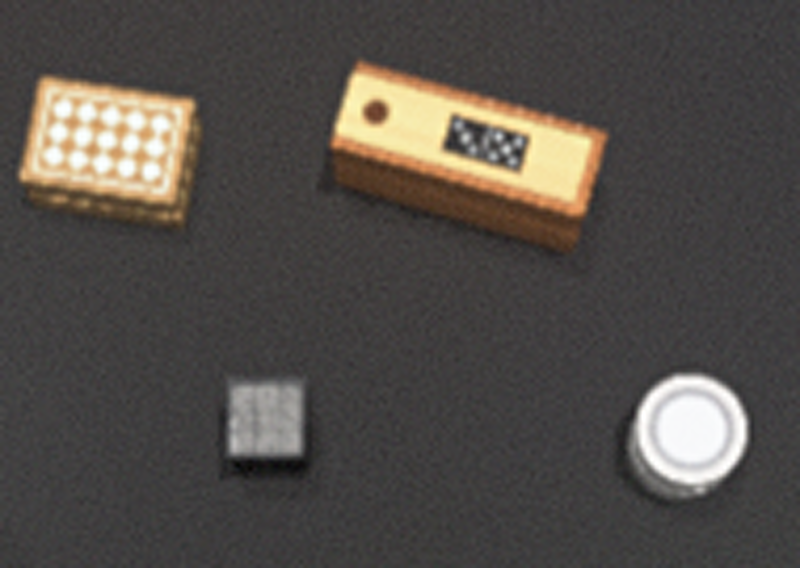

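View pics/s6.png

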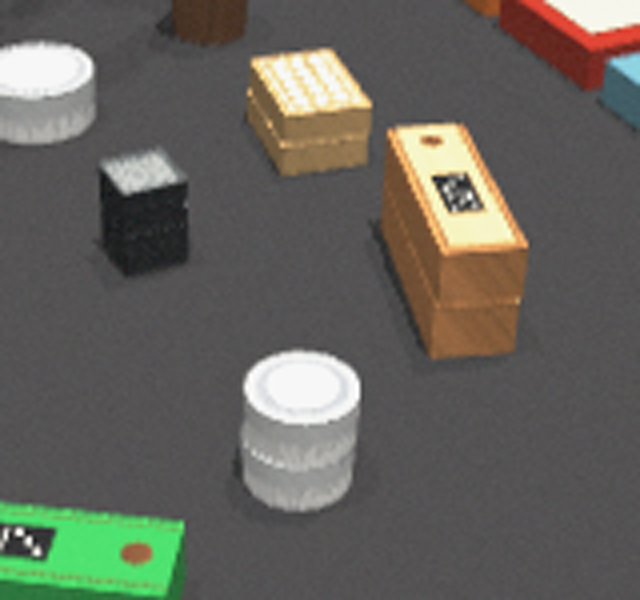

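Both views show the four pairs stacked level. The card box at (108,140) looks slightly shifted to the left, so I'll measure all four.

```bash
python3 - <<'E'
from h import *
f,g=pickle.load(open('fin.pkl','rb'))
A=lambda p:(np.array(p)+.5)/(800/190)-.5+[180,130]
print('card top',corners(f,A([(176,201),(196,98),(42,75),(21,182)]),[617,103,-.15],64,92,48))
print('dom top',corners(f,A([(583,215),(607,131),(357,62),(333,145)]),[612,-109,-.28],52,150,76))
print('dice',ray(f,A((267,420)),64),'tin',ray(f,A((691,427)),60))
I=f['img'].astype(int);m=(I.max(2)>110)|(I[...,0]-I[...,2]>35)
print(sil(f,m,(180,235,140,190),[617,103,-.15],64,92,0,48))
E
```

```text
card top (array([ 6.17578111e+02,  1.01912593e+02, -1.33932955e-01]), [[0.2, 0.2], [-0.3, 0.0], [-0.1, 0.3], [0.2, -0.6]])
dom top (array([ 6.11821451e+02, -1.09680250e+02, -2.68679446e-01]), [[0.1, 0.0], [0.1, 0.0], [0.1, 0.0], [-0.3, -0.0]])
dice [447.86655545   3.2386415   64.        ] tin [ 447.66892169 -236.98483132   60.        ]
(array([ 6.18202823e+02,  1.03737069e+02, -1.51938707e-01]), np.float64(0.04400157853196527))
```

All four agree within about 2 mm, so I'm handing in.

```bash
python3 -c "
from station import *
print(job_done())"
```

```text
the job is handed in; nothing more can be done
None
```

All four games are stacked on their matches, within about 2 mm by my camera measurements; the job is handed in at about 36 s of robot time, but no verdict came back.

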